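# Load both barrels on the stone tumbler and set it turning

## Task

The stone tumbler has been cleaned and the scrubbing brush was left lying across its rollers: take the brush off and stand it on its bristles on the free table, clear of the machine. With the machine still switched off, lower each black barrel gently on its side onto the pair of rollers, the long one (red lid) in the long bay and the short one (yellow lid) in the short bay, either way round; then press the red rocker switch fully on and leave both barrels turning. Leave the crystal tower, the stone egg and the jar of chips where they stand.

Things in the scene. Friction and masses are not known exactly. Their poses are not given: they have to be found in the camera images.
- tumbler: Blue stone tumbler fixed to the table, 268 (its x) x 124 mm. Origin: centre of its underside; z up. Two black rollers, 15 mm diameter, lie along x at y -21 and +21, axes 62 mm up, held while the switch is off. Steel end plates 81 mm high face the rollers at x -70 and +126. The motor housing (x -134 to -78, y -56 to 56, 84 mm high) is the end nearest the robot. The base pan is 26 mm high.
- long_barrel: Long black rubber barrel with a red screw lid, lying on its side: 100 mm long with its steel lid knob, diameter 56 mm at the two tread bands near its ends, 54 mm between, about 0.42 kg. Origin: on the axis at mid-length (28 mm above the table at the start); its x runs along the axis to the lid. Grasp across the middle; the load inside keeps it from rolling freely.
- short_barrel: Short black rubber barrel with a yellow screw lid, lying on its side: 74 mm long with its knob, same diameters, about 0.30 kg. Origin: on the axis at mid-length; its x runs along the axis to the lid. Grasp across the middle.
- brush: Grey scrubbing brush with a bow handle above and blue bristles below, 30 (its x) x 86 (y) x 55 mm (z), standing on its bristles across both rollers in the short bay. Origin: centre of its underside (69.5 mm up at the start). Solid to the touch: grasp across the 30 mm, near the top. The table between world x 0.40 and 0.52, y -0.14 and 0.36 m holds only things listed here.
- rocker (a joint): Red rocker switch, 40 x 24 mm, on the motor housing; pivot across the machine at tumbler x = -106, y = 0, 87 mm up. 0 to 0.05 rad = off, 0.40 = fully on (stop). Off, its half at the machine's -x end (white dash) slopes up to 102 mm; pressed down level, to 94 mm, with some 2 to 4 N it is on and stays on. Then both rollers are driven and barrels on them turn about 3 rad/s.
- rocker_press (a point): The point to press on the red rocker: on the upper face of its raised half, 17 mm from the pivot toward the machine's -x end, 3 mm from the end of the rocker; press no nearer the pivot, or a broad finger also touches the other half.
- tower: Clear six-sided crystal tower, standing, 25 x 24 x 104 mm, near the lid end of the long barrel. Origin: centre of its foot. Leave it alone.
- egg: Brown polished stone egg standing on its blunt end, 42 x 42 x 48 mm, near the lid end of the short barrel. Origin: centre of its foot. Leave it alone.
- jar: Small clear jar of amber chips with a black lid, diameter 46, 74 mm high, beside the tumbler's housing on its +y side. Origin: centre of its foot. Leave it alone.
- long_bay (a point): Where the long barrel's axis and mid-length belong: the middle of the long bay, tumbler x = -16, y = 0, 90.6 mm above the table. The bay reaches from x -70 (end plate) to 38 mm, where white collars of 29 mm diameter sit on both rollers (to x 44). Axes as the tumbler's: x along the rollers.
- short_bay (a point): Where the short barrel's axis and mid-length belong: the middle of the short bay, tumbler x = 85, y = 0, 90.6 mm above the table. The bay reaches from the white collars (x 44) to the far end plate (x 126 mm). Axes as the tumbler's.

How it is judged:
On the way, in this order (a step that is already met when the one before it is completed fails the run):
1. the brush stands on the table on its bristles, off the tumbler, let go (height (world z) of brush below 0.012 m and angle between brush's own z axis and vertical below 0.25 rad and contact force between brush and tumbler below 0.05 N and contact force between the fingers and brush below 0.1 N and linear speed of brush below 0.02 m/s), for 0.2 s.
2. both barrels lie in their bays on the rollers, let go, with the switch still off (x of long_barrel in the frame of tumbler between -0.022 and -0.01 m and y of long_barrel in the frame of tumbler between -0.004 and 0.004 m and z of long_barrel in the frame of tumbler between 0.0866 and 0.0946 m and angle between the x axis of each of long_barrel, short_barrel and the x axis of tumbler, either way round below 0.06 rad and contact force between the fingers and long_barrel below 0.1 N and x of short_barrel in the frame of tumbler between 0.079 and 0.091 m and y of short_barrel in the frame of tumbler between -0.004 and 0.004 m and z of short_barrel in the frame of tumbler between 0.0866 and 0.0946 m and contact force between the fingers and short_barrel below 0.1 N and value of joint rocker below 0.1 rad), for 0.3 s.
At the end, for the whole second after the job is handed in: Rocker on (past 0.30 rad); each barrel lies in its own bay on the rollers (within 4 mm across and in height, 6 mm of mid-bay along, 0.06 rad of parallel), let go and turning faster than 1 rad/s; the brush stands still on its bristles on the table, off the tumbler (all of step 1 and x of long_barrel in the frame of tumbler between -0.022 and -0.01 m and y of long_barrel in the frame of tumbler between -0.004 and 0.004 m and z of long_barrel in the frame of tumbler between 0.0866 and 0.0946 m and angle between the x axis of each of long_barrel, short_barrel and the x axis of tumbler, either way round below 0.06 rad and contact force between the fingers and long_barrel below 0.1 N and x of short_barrel in the frame of tumbler between 0.079 and 0.091 m and y of short_barrel in the frame of tumbler between -0.004 and 0.004 m and z of short_barrel in the frame of tumbler between 0.0866 and 0.0946 m and contact force between the fingers and short_barrel below 0.1 N and value of joint rocker above 0.3 rad and angular speed of each of long_barrel, short_barrel above 1 rad/s and linear speed of each of long_barrel, short_barrel below 0.05 m/s); the robot touches nothing.
It fails at once if the clear crystal tower is shifted by more than 30 mm or tipped over (distance of tower from where it was at the start of the episode above 0.03 m or angle between tower's own z axis and vertical above 0.5 rad).
It fails at once if the brown stone egg is shifted by more than 30 mm or tipped over (distance of egg from where it was at the start of the episode above 0.03 m or angle between egg's own z axis and vertical above 0.5 rad).
It fails at once if the jar of chips is shifted by more than 30 mm or tipped over (distance of jar from where it was at the start of the episode above 0.03 m or angle between jar's own z axis and vertical above 0.5 rad).
It fails at once if the long barrel is dropped (faster than 0.5 m/s while not held, a fall of about 13 mm) (contact force between the fingers and long_barrel below 0.1 N and linear speed of long_barrel above 0.5 m/s).
It fails at once if the short barrel is dropped (faster than 0.5 m/s while not held, a fall of about 13 mm) (contact force between the fingers and short_barrel below 0.1 N and linear speed of short_barrel above 0.5 m/s).
It also fails if it takes over 72 s, if anything falls off the work surface, if the arm or the gripper's body presses on something with over 40 N, if the wrist force passes 120 N, or if a joint passes its speed limit or range.

## Robot

A 6-joint arm with a two-finger parallel gripper is mounted at the origin on a cart in front of the work surface, level with it; the furniture and walls round the work are solid. World frame = base frame: x ahead of the robot, y to its left, z up, the work surface at z = 0. Lengths are in m, angles in rad, forces in N, time in s.
With the tool pointing down it reaches from about 0.4 to 0.825 m from the base axis. Payload 7 kg.
Tool frame: the origin (TCP) lies at the very end of the fingers, on their centre line; the grasp point (between the pads) lies arm.grip_point_offset behind it (arm.grip_point_offset is the distance from the TCP to the grasp point, in m); z points along the fingers, y is the line along which they close (so a half turn about z gives the same grasp; the last joint's range is limited). The gripper opens to 88 mm and grips with 3 to 60 N. Pads are 19 mm wide; open, the fingers measure 130 mm over their backs; the gripper's body (78 mm by 193 mm) begins 47 mm behind the grasp point.
Start: joints at [1.603, 0.359, 0.012, 0, -1.224, -0.288], TCP at [0.171, 0.653, 0.227] pointing down, gripper open.
Joint ranges: [-3.07, 3.07], [-1.43, 2.12], [-1.02, 1.25], [-3.03, 1.67], [-3.05, -0], [-3.03, 3.03]. Speed limits (rad/s): [2.39, 2.39, 3.01, 3.14, 3.14, 3.14].

## Interface

Orientations are given as [roll, pitch, yaw] about the fixed x, y, z axes, in that order (R = Rz(yaw) Ry(pitch) Rx(roll)).
In Python, from station import arm gives the robot as it stands.
- The arm moves only by the shell command python3 -m crank 'ROWS' [OPENING] [FORCE]. ROWS is JSON, a list of rows, each an object of numbers: "dx", "dy", "dz": the shift along the tool's x, y, z in cm; "wx", "wy", "wz": the turn, a rotation vector about the tool's x, y, z in degrees. A call has exactly 10 rows; each row is the pose to reach, as a shift and turn from the pose commanded when the call began, along the tool's axes at that moment; what a row does not reach only later rows make up. A row lasts 1/8 s, in which the tool goes at most 62.5 mm and 10.7 degrees, less where a joint would pass 70% of its speed; a pose out of reach is approached as far as the arm can. A call with a gripper value outside its range is refused whole. OPENING is the finger opening in cm, from 0 to 8.76, set as the call begins (- or left out, the last holds). The fingers move at their own pace and stop on an object; FORCE is the grip in N (left out, the last holds). Time passes only in rows, so rows that repeat a pose let the fingers close, or fill a call up. It gives the time, the measured TCP pose, the force, the opening and the grip force at its end, in the units of the state.
- arm.get_state(): the state, without advancing time (a new reading comes with each control period).
- arm.grab_frame(name): name is "scene" or "top" or "wrist"; returns the picture (400x640x3 uint8, red, green, blue); there is no depth.
- arm.calibration(name): a dict with "fx", "fy", "cx", "cy" (pixels), "world_from_camera" (4x4, takes a point from camera to world coordinates). Camera axes: x right, y down, z forward; pixel columns grow to the right and rows downward; lengths in m; the calibration is good to about 2 mm. A picture is of the moment at which its call begins: read the wrist's pose just before it. calibration takes no time and is no camera call; for the wrist camera it gives the pose at the moment of the call.
- arm.job_done(): hands the job in; it is judged then, once.
Trained networks look in the newest picture that a camera, given by its name, has taken for a name from the list of things; names that differ only in an ending like _2 or _b are one class to them, and where a whole thing is asked for, a point or a joint stands for the part that bears it (a point fixed in the world has none). Each returns a list of dicts, best first, with "confidence" (0 to 1); they miss things now and then, are a little off and sometimes report something else, mostly with a low value. They report only what shows in the picture. A call takes as long as a camera call.
- arm.find_in(camera, query): "centre" ([x, y, z] in m, in world coordinates, good to about 4 mm: the middle of the surface that is visible of it).
- arm.masks_of(camera, query): "pixels" (400x640 bool, what is visible of it).
- arm.mark_of(camera, query): "centre" ([x, y, z] in m, in world coordinates, good to about 4 mm: a listed point, or the origin of a listed thing).
The state is a dict: "t": time; "q": joint angles; "qd": joint speeds; "joint_efforts": joint torques, N m; "eef_pos": TCP position; "ee_rot": TCP orientation; "force": force on the tool from outside, world axes, zero at the start; "moment": the same for the moment, N m; "width": finger opening in m; "gripper_force": force on a finger pad.
Only numpy, scipy, OpenCV 4.12 (cv2) and the standard library are available. Lean on these libraries where they do the work, as an engineer would, in place of code of your own. Each camera call takes 0.05 s, during which the arm holds its last target. There are 200 camera calls.

## Working session

There is one attempt and no reset: what is moved stays moved. The work goes in short steps, Python scripts to look and compute and a shell command to move; the robot and the scene stay as the last step left them, time stands still between calls to the robot, and variables do not carry over. Pictures are saved under pics/ and viewed, at most 13 in all, crops included, and the job is handed in when it is done.

```bash
ls; mkdir -p pics; python3 - <<'E'
from station import arm
import cv2, numpy as np
s=arm.get_state(); print(s['eef_pos'],s['ee_rot'],s['width'],arm.grip_point_offset)
for c in ['top','scene']:
    cv2.imwrite(f'pics/{c}0.png',arm.grab_frame(c)[:,:,::-1])
    for n in ['tumbler','long_barrel','short_barrel','brush','tower','egg','jar','rocker_press','long_bay','short_bay']:
        for r in arm.mark_of(c,n)[:1]: print(c,n,np.round(r['centre'],4),round(r['confidence'],2))
E
```

```text
pics
[0.17070387 0.65256237 0.22565558] [ 3.13999664e+00 -1.63611539e-04 -2.55910942e-01] 0.08759180593017504 0.0188
top tumbler [ 0.4933 -0.3297 -0.0037] 0.9
top long_barrel [0.4334 0.2287 0.0276] 0.84
top short_barrel [ 0.5163 -0.039   0.0276] 0.57
top brush [ 0.5613 -0.3439  0.0684] 0.54
top tower [0.355 0.262 0.005] 0.62
top egg [ 0.4403 -0.0412 -0.0042] 0.5
top jar [ 0.3711 -0.3012  0.1047] 0.61
top rocker_press [ 0.3701 -0.2996  0.1006] 0.61
top long_bay [ 0.4725 -0.3241  0.09  ] 0.91
top short_bay [ 0.5708 -0.3477  0.0884] 0.7
scene tumbler [ 0.4909 -0.3302  0.0015] 0.74
scene long_barrel [0.4325 0.2332 0.0291] 0.64
scene short_barrel [ 0.5201 -0.0327  0.0268] 0.77
scene brush [ 0.5605 -0.3402  0.0623] 0.54
scene tower [ 0.3533  0.2552 -0.0013] 0.92
scene egg [ 0.4476 -0.044  -0.0006] 0.84
scene rocker_press [ 0.368  -0.2967  0.1033] 0.61
scene long_bay [ 0.4731 -0.3285  0.0947] 0.96
scene short_bay [ 0.5738 -0.3502  0.0897] 0.55
```

View pics/top0.png

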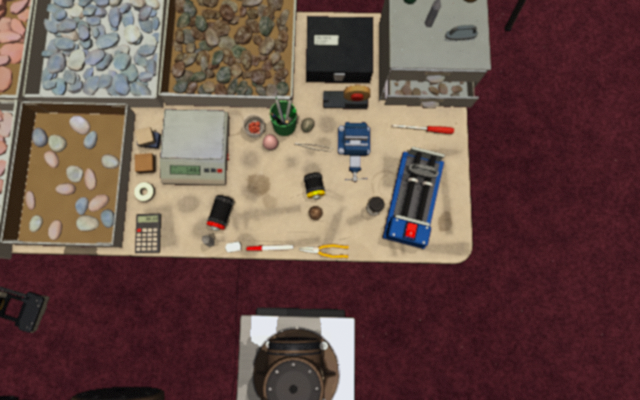

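View pics/scene0.png

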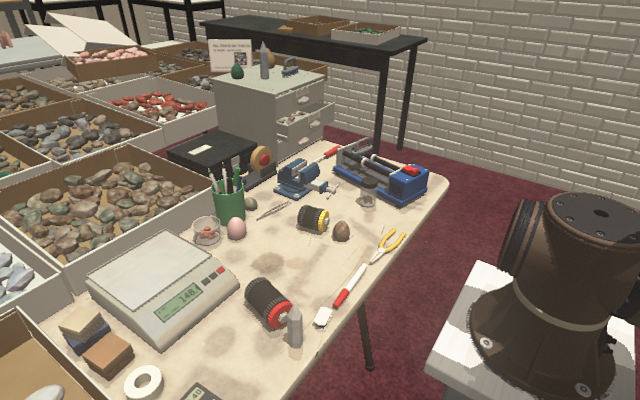

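```bash
cat > h.py <<'E'
from station import arm
import numpy as np, cv2
from scipy.spatial.transform import Rotation as R
def go(p,yaw):
    """print row offset from the measured pose to a tool-down TCP pose"""
    s=arm.get_state(); r=R.from_euler('xyz',s['ee_rot'])
    d=r.inv().apply(np.array(p)-s['eef_pos'])*100
    best=None
    for k in (0,np.pi,-np.pi):
        w=(r.inv()*R.from_euler('xyz',[np.pi,0,yaw+k])).as_rotvec(degrees=True)
        if best is None or np.linalg.norm(w)<np.linalg.norm(best): best=w
    print('d',np.round(d,2),'w',np.round(best,2),'q6',round(s['q'][5],2))
def snap(cam,name=None):
    c=arm.calibration(cam); im=arm.grab_frame(cam)
    if name: cv2.imwrite(f'pics/{name}.png',im[:,:,::-1])
    return c,im
def toplane(c,uv,z):
    """pixels to world points on the plane at height z"""
    uv=np.atleast_2d(uv).astype(float); T=np.array(c['world_from_camera'])
    d=np.c_[(uv[:,0]-c['cx'])/c['fx'],(uv[:,1]-c['cy'])/c['fy'],np.ones(len(uv))]@T[:3,:3].T
    return T[:3,3]+d*((z-T[2,3])/d[:,2])[:,None]
def axis(c,m,z):
    """min-area rectangle of a mask laid on plane z: centre, sizes, yaw of long side"""
    P=toplane(c,np.argwhere(m)[:,::-1],z)[:,:2]
    (cx,cy),_,_=rc=cv2.minAreaRect((P*1000).astype(np.float32))
    b=cv2.boxPoints(rc); e=[b[1]-b[0],b[2]-b[1]]; e.sort(key=np.linalg.norm)
    return np.array([cx,cy])/1000,np.linalg.norm(e[0]),np.linalg.norm(e[1]),np.arctan(e[1][1]/e[1][0])
E
python3 - <<'E'
from h import *
s=arm.get_state(); c=arm.calibration('wrist'); T=np.array(c['world_from_camera'])
r=R.from_euler('xyz',s['ee_rot']).as_matrix()
print(c['fx'],np.round(r.T@(T[:3,3]-s['eef_pos']),3)); print(np.round(r.T@T[:3,:3],3))
c=arm.calibration('top'); print(np.round(c['world_from_camera'],2),c['fx'])
for n in ['tumbler','long_barrel','short_barrel']:
    m=arm.masks_of('top',n)
    if m: print(n,m[0]['confidence'],axis(c,m[0]['pixels'],.04))
go([.43,.15,.35],0)
E
```

```text
288.85086376994883 [ 0.082  0.001 -0.159]
[[-0.001 -0.954 -0.301]
 [ 1.    -0.001  0.001]
 [-0.001 -0.301  0.954]]
[[ 0.03 -0.98  0.2   0.18]
 [-1.   -0.02  0.01 -0.03]
 [-0.   -0.2  -0.98  1.45]
 [ 0.    0.    0.    1.  ]] 502.841367199168
long_barrel 0.77 (array([0.43332675, 0.22585457]), np.float32(60.76379), np.float32(104.74567), np.float32(-0.27018628))
short_barrel 0.96 (array([ 0.51816833, -0.04137756]), np.float32(52.734318), np.float32(77.98632), np.float32(0.105676785))
d [ 37.8   42.11 -12.34] w [ 1.000e-02 -0.000e+00 -1.465e+01] q6 -0.29
```

```bash
python3 -m crank '[{"dx":4,"dy":4,"dz":-1,"wz":-1.5},{"dx":8,"dy":9,"dz":-2,"wz":-3},{"dx":12,"dy":14,"dz":-3,"wz":-5},{"dx":17,"dy":19,"dz":-4,"wz":-7},{"dx":22,"dy":24,"dz":-5,"wz":-9},{"dx":27,"dy":29,"dz":-6,"wz":-11},{"dx":32,"dy":35,"dz":-6,"wz":-13},{"dx":36,"dy":40,"dz":-6,"wz":-14.6},{"dx":38,"dy":42,"dz":-6,"wz":-14.6},{"dx":38,"dy":42,"dz":-6,"wz":-14.6}]'
python3 - <<'E'
from h import *
c,im=snap('wrist','w1')
for n in ['long_barrel','short_barrel','tower','egg']:
    m=arm.masks_of('wrist',n); k=arm.mark_of('wrist',n)
    if m: print(n,m[0]['confidence'],axis(c,m[0]['pixels'],.028))
    if k: print(np.round(k[0]['centre'],4),k[0]['confidence'])
go([.50,-.25,.30],-.2)
E
```

```text
d [54.69 79.03 -7.35] w [-0.   0.  -3.2] q6 -0.29$[0]: bad value
```

View pics/w1.png

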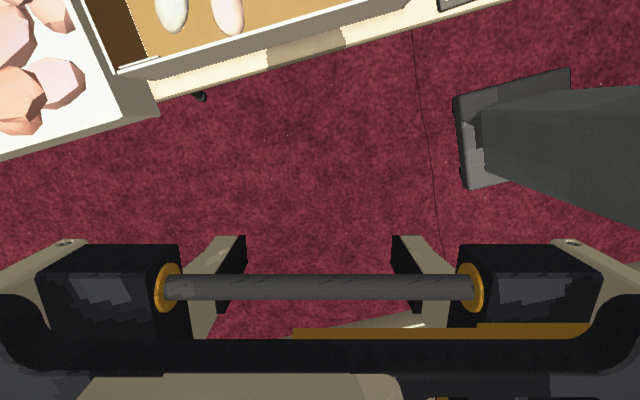

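```bash
python3 -m crank '[{"dx":4,"dy":4,"dz":-1,"wx":0,"wy":0,"wz":-1.5},{"dx":8,"dy":9,"dz":-2,"wx":0,"wy":0,"wz":-3},{"dx":12,"dy":14,"dz":-3,"wx":0,"wy":0,"wz":-5},{"dx":17,"dy":19,"dz":-4,"wx":0,"wy":0,"wz":-7},{"dx":22,"dy":24,"dz":-5,"wx":0,"wy":0,"wz":-9},{"dx":27,"dy":29,"dz":-6,"wx":0,"wy":0,"wz":-11},{"dx":32,"dy":35,"dz":-6,"wx":0,"wy":0,"wz":-13},{"dx":36,"dy":40,"dz":-6,"wx":0,"wy":0,"wz":-14.6},{"dx":38,"dy":42,"dz":-6,"wx":0,"wy":0,"wz":-14.6},{"dx":38,"dy":42,"dz":-6,"wx":0,"wy":0,"wz":-14.6}]'
python3 - <<'E'
from h import *
c,im=snap('wrist','w2')
for n in ['long_barrel','short_barrel','tower','egg']:
    m=arm.masks_of('wrist',n); k=arm.mark_of('wrist',n)
    if m: print(n,m[0]['confidence'],axis(c,m[0]['pixels'],.028))
    if k: print(np.round(k[0]['centre'],4),k[0]['confidence'])
go([.50,-.25,.30],-.2)
E
```

```text
t: 2.95
eef_pos: [0.433, 0.1476, 0.2869]
ee_rot: [-3.141, -0.001, -0.005]
force: [0.2, 0.5, 0.6]
width: 0.0875
gripper_force: 0.0
long_barrel 0.58 (array([0.43377881, 0.23027557]), np.float32(57.455814), np.float32(105.93484), np.float32(-0.25995892))
[0.434  0.2304 0.0272] 0.79
short_barrel 0.69 (array([ 0.51974054, -0.04172374]), np.float32(62.155914), np.float32(76.354004), np.float32(0.22548603))
[ 0.521  -0.0369  0.0284] 0.72
tower 0.77 (array([0.3469631 , 0.25991959]), np.float32(28.773233), np.float32(61.780598), np.float32(-0.6561387))
[0.3581 0.2496 0.0011] 0.69
egg 0.78 (array([ 0.44408194, -0.04116975]), np.float32(42.263573), np.float32(47.23048), np.float32(1.565069))
[ 0.4444 -0.0419 -0.0038] 0.76
d [ 6.78 40.15 -1.35] w [-0.   0.  11.5] q6 0.8
```

View pics/w2.png

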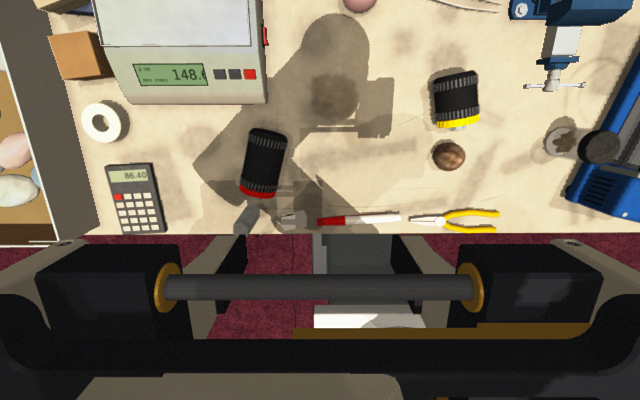

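```bash
python3 -m crank '[{"dx":0.5,"dy":5,"dz":0,"wx":0,"wy":0,"wz":1.5},{"dx":1,"dy":10,"dz":0,"wx":0,"wy":0,"wz":3},{"dx":1.5,"dy":16,"dz":0,"wx":0,"wy":0,"wz":5},{"dx":2,"dy":22,"dz":-1,"wx":0,"wy":0,"wz":7},{"dx":3,"dy":28,"dz":-1.5,"wx":0,"wy":0,"wz":8},{"dx":3.5,"dy":34,"dz":-1.5,"wx":0,"wy":0,"wz":9},{"dx":4,"dy":40,"dz":-1.5,"wx":0,"wy":0,"wz":10},{"dx":4.5,"dy":45,"dz":-1.5,"wx":0,"wy":0,"wz":11.5},{"dx":4.8,"dy":48,"dz":-1.5,"wx":0,"wy":0,"wz":11.5},{"dx":4.8,"dy":48,"dz":-1.5,"wx":0,"wy":0,"wz":11.5}]'
python3 - <<'E'
from h import *
c,im=snap('wrist','w3')
for n,z in [('tumbler',.06),('brush',.12),('rocker',.095),('jar',.07)]:
    m=arm.masks_of('wrist',n)
    if m: print(n,m[0]['confidence'],axis(c,m[0]['pixels'],z))
for n in ['tumbler','brush','rocker_press','long_bay','short_bay','jar']:
    k=arm.mark_of('wrist',n)
    if k: print(n,np.round(k[0]['centre'],4),k[0]['confidence'])
E
```

```text
t: 4.65
eef_pos: [0.4799, -0.3307, 0.3005]
ee_rot: [3.142, 0.002, -0.203]
force: [-0.1, 0.0, -0.4]
width: 0.0874
gripper_force: 0.0
tumbler 0.58 (array([ 0.48796704, -0.32953516]), np.float32(117.9341), np.float32(284.66733), np.float32(-0.24495246))
brush 0.65 (array([ 0.55960248, -0.3440249 ]), np.float32(25.656752), np.float32(76.26496), np.float32(1.3664488))
rocker 0.83 (array([ 0.38852005, -0.30467044]), np.float32(22.450981), np.float32(38.131508), np.float32(-0.20479581))
jar 0.57 (array([ 0.46938339, -0.22359015]), np.float32(42.174915), np.float32(65.43979), np.float32(-1.0187647))
tumbler [ 0.4879 -0.3288 -0.0035] 0.97
brush [ 0.5594 -0.3442  0.0734] 0.73
rocker_press [ 0.372  -0.2962  0.0985] 0.58
long_bay [ 0.4757 -0.3208  0.0871] 0.98
jar [ 0.4647 -0.2183  0.0033] 0.62
```

View pics/w3.png

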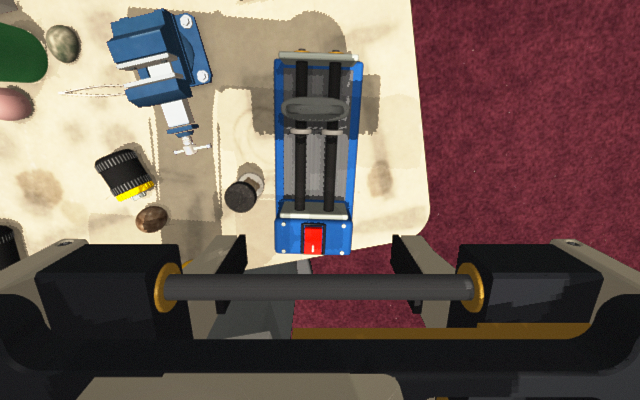

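```bash
cat >> h.py <<'E'
def rect(c,im,x,y,yaw,z,hx=150,hy=80,s=2):
    """orthographic view of plane z in the frame (x,y,yaw): rows = -x down, columns = -y right, s px/mm"""
    co=np.array([[hx,hy],[hx,-hy],[-hx,-hy],[-hx,hy]])/1000.
    W=np.c_[co@np.array([[np.cos(yaw),np.sin(yaw)],[-np.sin(yaw),np.cos(yaw)]])+[x,y],np.full(4,z),np.ones(4)]
    p=(W@np.linalg.inv(c['world_from_camera']).T)[:,:3]
    uv=np.c_[p[:,0]/p[:,2]*c['fx']+c['cx'],p[:,1]/p[:,2]*c['fy']+c['cy']].astype(np.float32)
    w,h=2*hy*s,2*hx*s
    return cv2.warpPerspective(im,cv2.getPerspectiveTransform(uv,np.float32([[0,0],[w,0],[w,h],[0,h]])),(w,h),flags=cv2.INTER_CUBIC)
E
python3 - <<'E'
from h import *
c=arm.calibration('wrist'); im=cv2.imread('pics/w3.png')
a=[rect(c,im,.4905,-.329,-.205,z,s=2,hx=145,hy=70) for z in (.062,.081)]
for b in a:
    for x in (126,44,38,-70,-106): cv2.line(b,(0,int(2*(145-x))),(25,int(2*(145-x))),(0,0,255),1)
    for y in (21,-21,56,-56): cv2.line(b,(int(2*(70-y)),0),(int(2*(70-y)),20),(0,0,255),1)
cv2.imwrite('pics/r3.png',np.hstack(a))
g=cv2.cvtColor(a[0],cv2.COLOR_BGR2GRAY).astype(float)
for x in (110,100,25,10,0,-10,-25,-40,-50):   # dark roller centres
    r=g[int(2*(145-x))-4:int(2*(145-x))+4].mean(0); o=[]
    for y in (21,-21):
        j=np.arange(int(2*(70-y-13)),int(2*(70-y+13))); w=np.clip(60-r[j],0,None); o.append(round(70-(w*j).sum()/max(w.sum(),1)/2,2))
    print(x,o)
E
```

```text
110 [np.float64(19.33), np.float64(-22.87)]
100 [np.float64(19.72), np.float64(-22.25)]
25 [np.float64(21.92), np.float64(-19.33)]
10 [np.float64(22.38), np.float64(-18.37)]
0 [np.float64(22.4), np.float64(-18.05)]
-10 [np.float64(22.81), np.float64(-18.07)]
-25 [np.float64(23.26), np.float64(-17.79)]
-40 [np.float64(23.7), np.float64(-17.07)]
-50 [np.float64(23.5), np.float64(-17.44)]
```

View pics/r3.png

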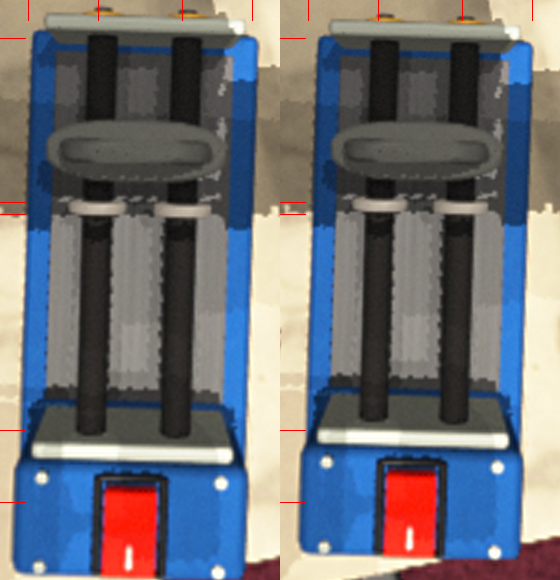

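```bash
python3 - <<'E'
from h import *
go([.5597,-.344,.16],-1.776)
E
```

```text
d [ 8.12 -0.14 14.19] w [ 2.000e-02 -2.000e-02 -8.976e+01] q6 1.64
```

```bash
python3 -m crank '[{"dx":2,"dy":0,"dz":0,"wx":0,"wy":0,"wz":10},{"dx":4,"dy":0,"dz":1,"wx":0,"wy":0,"wz":20},{"dx":6,"dy":0,"dz":2,"wx":0,"wy":0,"wz":30},{"dx":8.1,"dy":-0.1,"dz":4,"wx":0,"wy":0,"wz":40},{"dx":8.1,"dy":-0.1,"dz":6,"wx":0,"wy":0,"wz":50},{"dx":8.1,"dy":-0.1,"dz":8,"wx":0,"wy":0,"wz":60},{"dx":8.1,"dy":-0.1,"dz":10,"wx":0,"wy":0,"wz":70},{"dx":8.1,"dy":-0.1,"dz":12,"wx":0,"wy":0,"wz":80},{"dx":8.1,"dy":-0.1,"dz":14,"wx":0,"wy":0,"wz":90},{"dx":8.1,"dy":-0.1,"dz":14,"wx":0,"wy":0,"wz":90}]' 6
python3 - <<'E'
from h import *
c,im=snap('wrist','w4')
for n,z in [('brush',.12),('tumbler',.06)]:
    m=arm.masks_of('wrist',n)
    if m: print(n,m[0]['confidence'],axis(c,m[0]['pixels'],z))
    k=arm.mark_of('wrist',n)
    if k: print(n,np.round(k[0]['centre'],4),k[0]['confidence'])
go([.5597,-.344,.093],-1.776)
E
```

```text
t: 6.45
eef_pos: [0.5583, -0.3443, 0.1599]
ee_rot: [3.138, 0.0, -1.771]
force: [-1.0, 0.5, 0.3]
width: 0.0603
gripper_force: 0.0
brush 0.84 (array([ 0.55678528, -0.35361987]), np.float32(25.01155), np.float32(75.39844), np.float32(1.3510844))
brush [ 0.5598 -0.3455  0.0686] 0.71
tumbler 0.75 (array([ 0.47936359, -0.33645316]), np.float32(118.90071), np.float32(300.95438), np.float32(-0.28619754))
tumbler [ 0.4889 -0.3292 -0.0013] 0.69
d [-0.09  0.04  6.97] w [-0.1  -0.02  0.34] q6 0.06
```

View pics/w4.png

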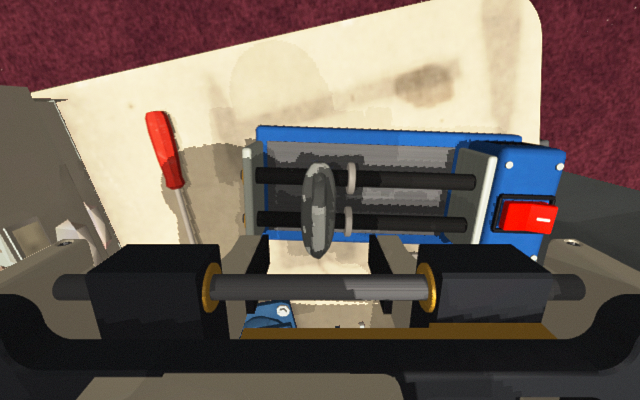

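```bash
python3 -m crank '[{"dx":0,"dy":0,"dz":1,"wx":0,"wy":0,"wz":1},{"dx":0,"dy":0,"dz":2,"wx":0,"wy":0,"wz":1},{"dx":0,"dy":0,"dz":3,"wx":0,"wy":0,"wz":1},{"dx":0,"dy":0,"dz":4,"wx":0,"wy":0,"wz":1},{"dx":0,"dy":0,"dz":5,"wx":0,"wy":0,"wz":1},{"dx":0,"dy":0,"dz":6,"wx":0,"wy":0,"wz":1},{"dx":0,"dy":0,"dz":6.5,"wx":0,"wy":0,"wz":1},{"dx":0,"dy":0,"dz":6.8,"wx":0,"wy":0,"wz":1},{"dx":0,"dy":0,"dz":6.8,"wx":0,"wy":0,"wz":1},{"dx":0,"dy":0,"dz":6.8,"wx":0,"wy":0,"wz":1}]'
python3 -m crank '[{"dx":0,"dy":0,"dz":0,"wx":0,"wy":0,"wz":0},{"dx":0,"dy":0,"dz":0,"wx":0,"wy":0,"wz":0},{"dx":0,"dy":0,"dz":0,"wx":0,"wy":0,"wz":0},{"dx":0,"dy":0,"dz":0,"wx":0,"wy":0,"wz":0},{"dx":0,"dy":0,"dz":0,"wx":0,"wy":0,"wz":0},{"dx":0,"dy":0,"dz":0,"wx":0,"wy":0,"wz":0},{"dx":0,"dy":0,"dz":-1,"wx":0,"wy":0,"wz":0},{"dx":0,"dy":0,"dz":-3,"wx":0,"wy":0,"wz":0},{"dx":0,"dy":0,"dz":-6,"wx":0,"wy":0,"wz":0},{"dx":0,"dy":0,"dz":-9,"wx":0,"wy":0,"wz":0}]' 1 25
python3 - <<'E'
from h import *
go([.46,.09,.18],-1.786)
E
```

```text
t: 7.95
eef_pos: [0.5595, -0.3448, 0.0939]
ee_rot: [-3.141, -0.0, -1.79]
force: [0.2, -0.1, 0.1]
width: 0.0597
gripper_force: 0.0
t: 9.2
eef_pos: [0.5593, -0.3448, 0.185]
ee_rot: [-3.141, -0.0, -1.79]
force: [0.7, 0.1, -0.6]
width: 0.0235
gripper_force: 24.0
d [-40.28  19.14   0.49] w [-0.02 -0.   -0.22] q6 0.04
```

```bash
python3 -m crank '[{"dx":-3,"dy":1.5,"dz":-1,"wx":0,"wy":0,"wz":0},{"dx":-8,"dy":4,"dz":-1,"wx":0,"wy":0,"wz":0},{"dx":-13,"dy":6.5,"dz":-1,"wx":0,"wy":0,"wz":0},{"dx":-18,"dy":9,"dz":-1,"wx":0,"wy":0,"wz":0},{"dx":-23,"dy":11.5,"dz":-1,"wx":0,"wy":0,"wz":0},{"dx":-28,"dy":14,"dz":0,"wx":0,"wy":0,"wz":0},{"dx":-33,"dy":16.5,"dz":1,"wx":0,"wy":0,"wz":0},{"dx":-37,"dy":18,"dz":2,"wx":0,"wy":0,"wz":0},{"dx":-40,"dy":19,"dz":3,"wx":0,"wy":0,"wz":0},{"dx":-40.3,"dy":19.1,"dz":4,"wx":0,"wy":0,"wz":0}]'
python3 -m crank '[{"dx":0,"dy":0,"dz":2,"wx":0,"wy":0,"wz":0},{"dx":0,"dy":0,"dz":4,"wx":0,"wy":0,"wz":0},{"dx":0,"dy":0,"dz":6,"wx":0,"wy":0,"wz":0},{"dx":0,"dy":0,"dz":8,"wx":0,"wy":0,"wz":0},{"dx":0,"dy":0,"dz":9,"wx":0,"wy":0,"wz":0},{"dx":0,"dy":0,"dz":10,"wx":0,"wy":0,"wz":0},{"dx":0,"dy":0,"dz":10.7,"wx":0,"wy":0,"wz":0},{"dx":0,"dy":0,"dz":11,"wx":0,"wy":0,"wz":0},{"dx":0,"dy":0,"dz":11.2,"wx":0,"wy":0,"wz":0},{"dx":0,"dy":0,"dz":11.3,"wx":0,"wy":0,"wz":0}]'
```

```text
t: 10.45
eef_pos: [0.4606, 0.0921, 0.1441]
ee_rot: [-3.14, 0.001, -1.787]
force: [0.9, 0.2, -0.9]
width: 0.0235
gripper_force: 24.0
t: 11.7
eef_pos: [0.4606, 0.0902, 0.0307]
ee_rot: [-3.141, 0.0, -1.79]
force: [-0.1, -0.7, -0.7]
width: 0.0238
gripper_force: 24.0
```

```bash
python3 -m crank '[{"dx":0,"dy":0,"dz":0.1,"wx":0,"wy":0,"wz":0},{"dx":0,"dy":0,"dz":0.2,"wx":0,"wy":0,"wz":0},{"dx":0,"dy":0,"dz":0.3,"wx":0,"wy":0,"wz":0},{"dx":0,"dy":0,"dz":0.4,"wx":0,"wy":0,"wz":0},{"dx":0,"dy":0,"dz":0.5,"wx":0,"wy":0,"wz":0},{"dx":0,"dy":0,"dz":0.55,"wx":0,"wy":0,"wz":0},{"dx":0,"dy":0,"dz":0.6,"wx":0,"wy":0,"wz":0},{"dx":0,"dy":0,"dz":0.6,"wx":0,"wy":0,"wz":0},{"dx":0,"dy":0,"dz":0.6,"wx":0,"wy":0,"wz":0},{"dx":0,"dy":0,"dz":0.6,"wx":0,"wy":0,"wz":0}]'
python3 -m crank '[{"dx":0,"dy":0,"dz":0,"wx":0,"wy":0,"wz":0},{"dx":0,"dy":0,"dz":0,"wx":0,"wy":0,"wz":0},{"dx":0,"dy":0,"dz":0,"wx":0,"wy":0,"wz":0},{"dx":0,"dy":0,"dz":0,"wx":0,"wy":0,"wz":0},{"dx":0,"dy":0,"dz":-1,"wx":0,"wy":0,"wz":0},{"dx":0,"dy":0,"dz":-3,"wx":0,"wy":0,"wz":0},{"dx":0,"dy":0,"dz":-6,"wx":0,"wy":0,"wz":0},{"dx":0,"dy":0,"dz":-10,"wx":0,"wy":0,"wz":0},{"dx":0,"dy":0,"dz":-14,"wx":0,"wy":0,"wz":0},{"dx":0,"dy":0,"dz":-17,"wx":0,"wy":0,"wz":0}]' 7.5
python3 - <<'E'
from h import *
go([.425,.23,.20],-.26)
E
```

```text
t: 12.95
eef_pos: [0.4604, 0.0901, 0.0246]
ee_rot: [-3.142, 0.0, -1.79]
force: [-0.4, 0.4, -1.1]
width: 0.0234
gripper_force: 24.0
t: 14.2
eef_pos: [0.4606, 0.0902, 0.1972]
ee_rot: [-3.14, 0.002, -1.79]
force: [0.6, 0.6, -0.5]
width: 0.0752
gripper_force: 0.0
d [-12.88   6.52  -0.27] w [ -0.15  -0.   -87.65] q6 -0.83
```

```bash
python3 -m crank '[{"dx":-1,"dy":0.5,"dz":-1,"wx":0,"wy":0,"wz":-10},{"dx":-2.5,"dy":1.2,"dz":-1.5,"wx":0,"wy":0,"wz":-20},{"dx":-4,"dy":2,"dz":-1.5,"wx":0,"wy":0,"wz":-30},{"dx":-6,"dy":3,"dz":-1.5,"wx":0,"wy":0,"wz":-40},{"dx":-8,"dy":4,"dz":-1.5,"wx":0,"wy":0,"wz":-50},{"dx":-10,"dy":5,"dz":-1.5,"wx":0,"wy":0,"wz":-60},{"dx":-11.5,"dy":6,"dz":-1,"wx":0,"wy":0,"wz":-70},{"dx":-12.9,"dy":6.5,"dz":-0.5,"wx":0,"wy":0,"wz":-80},{"dx":-12.9,"dy":6.5,"dz":0,"wx":0,"wy":0,"wz":-87.6},{"dx":-12.9,"dy":6.5,"dz":0,"wx":0,"wy":0,"wz":-87.6}]'
python3 - <<'E'
from h import *
c,im=snap('wrist','w5')
for n,z in [('long_barrel',.028),('long_barrel',.04),('brush',.055),('tower',.05)]:
    m=arm.masks_of('wrist',n)
    if m: print(n,m[0]['confidence'],axis(c,m[0]['pixels'],z))
    k=arm.mark_of('wrist',n)
    if k: print(n,np.round(k[0]['centre'],4),k[0]['confidence'])
go([.434,.2303,.0155],-.26)
b=rect(c,im,.434,.2303,-.26,.04,hx=70,hy=50,s=4)
for x in (50,0,-50): cv2.line(b,(0,4*(70-x)),(400,4*(70-x)),(0,255,0),1)
for y in (28,-28): cv2.line(b,(4*(50-y),0),(4*(50-y),560),(0,255,0),1)
cv2.imwrite('pics/r5.png',np.hstack([b,cv2.resize(im[:,:,:],(400,250))[:,:,:] if 0 else np.vstack([cv2.resize(im,(400,250)),np.zeros((310,400,3),np.uint8)])])[:,:,::-1])
E
```

```text
t: 15.45
eef_pos: [0.4247, 0.23, 0.1948]
ee_rot: [3.141, 0.0, -0.262]
force: [-0.5, 0.0, -0.3]
width: 0.0749
gripper_force: 0.0
long_barrel 0.88 (array([0.43328134, 0.2306843 ]), np.float32(57.798206), np.float32(104.52406), np.float32(-0.26256883))
long_barrel [0.4342 0.2322 0.0232] 0.88
long_barrel 0.88 (array([0.43588324, 0.22986133]), np.float32(55.66741), np.float32(100.67068), np.float32(-0.2625686))
long_barrel [0.4342 0.2322 0.0232] 0.88
brush 0.74 (array([0.46498874, 0.10341193]), np.float32(25.648869), np.float32(77.77428), np.float32(1.3381197))
brush [0.4627 0.0921 0.0026] 0.58
tower 0.62 (array([0.35414249, 0.25723126]), np.float32(25.314775), np.float32(64.87642), np.float32(-0.30398506))
tower [0.3577 0.2531 0.0016] 0.76
d [ 0.85 -0.25 17.92] w [-0.01 -0.01 -0.1 ] q6 0.4
```

View pics/r5.png

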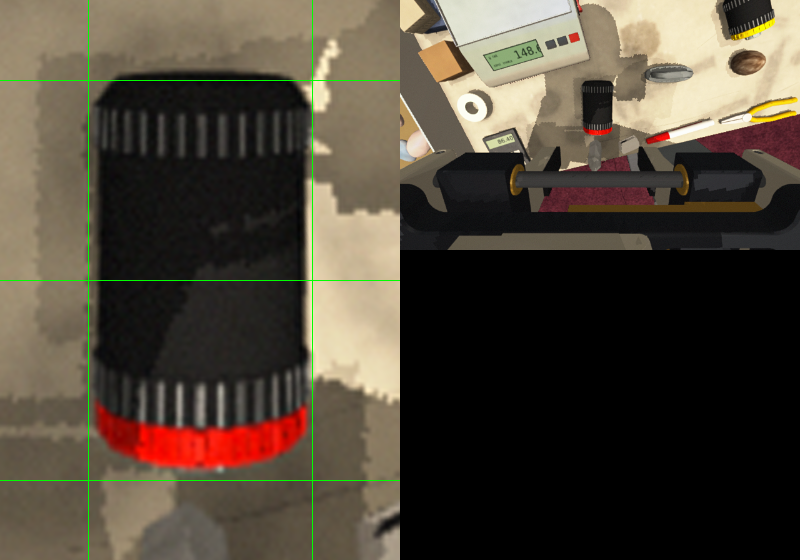

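```bash
python3 -m crank '[{"dx":0.9,"dy":-0.2,"dz":3,"wx":0,"wy":0,"wz":0},{"dx":0.9,"dy":-0.2,"dz":6,"wx":0,"wy":0,"wz":0},{"dx":0.9,"dy":-0.2,"dz":9,"wx":0,"wy":0,"wz":0},{"dx":0.9,"dy":-0.2,"dz":12,"wx":0,"wy":0,"wz":0},{"dx":0.9,"dy":-0.2,"dz":14,"wx":0,"wy":0,"wz":0},{"dx":0.9,"dy":-0.2,"dz":15.5,"wx":0,"wy":0,"wz":0},{"dx":0.9,"dy":-0.2,"dz":17,"wx":0,"wy":0,"wz":0},{"dx":0.9,"dy":-0.2,"dz":17.9,"wx":0,"wy":0,"wz":0},{"dx":0.9,"dy":-0.2,"dz":17.9,"wx":0,"wy":0,"wz":0},{"dx":0.9,"dy":-0.2,"dz":17.9,"wx":0,"wy":0,"wz":0}]'
python3 -m crank '[{"dx":0,"dy":0,"dz":0,"wx":0,"wy":0,"wz":0},{"dx":0,"dy":0,"dz":0,"wx":0,"wy":0,"wz":0},{"dx":0,"dy":0,"dz":0,"wx":0,"wy":0,"wz":0},{"dx":0,"dy":0,"dz":0,"wx":0,"wy":0,"wz":0},{"dx":0,"dy":0,"dz":0,"wx":0,"wy":0,"wz":0},{"dx":0,"dy":0,"dz":-1,"wx":0,"wy":0,"wz":0},{"dx":0,"dy":0,"dz":-3,"wx":0,"wy":0,"wz":0},{"dx":0,"dy":0,"dz":-7,"wx":0,"wy":0,"wz":0},{"dx":0,"dy":0,"dz":-12,"wx":0,"wy":0,"wz":0},{"dx":0,"dy":0,"dz":-16,"wx":0,"wy":0,"wz":0}]' 4.5 30
python3 - <<'E'
from h import *
go([.4753,-.3233,.16],-.2325)
E
```

```text
t: 17.15
eef_pos: [0.4345, 0.23, 0.016]
ee_rot: [-3.141, -0.0, -0.261]
force: [-0.1, 0.4, -0.3]
width: 0.0753
gripper_force: 0.0
t: 18.4
eef_pos: [0.4335, 0.2291, 0.1772]
ee_rot: [3.141, 0.001, -0.261]
force: [0.6, 0.2, -6.4]
width: 0.0533
gripper_force: 30.0
d [18.31 52.28  1.73] w [ 0.03  0.04 -1.65] q6 0.42
```

```bash
python3 -m crank '[{"dx":1.5,"dy":4,"dz":0,"wx":0,"wy":0,"wz":0},{"dx":3,"dy":9,"dz":0,"wx":0,"wy":0,"wz":0},{"dx":5,"dy":15,"dz":0,"wx":0,"wy":0,"wz":0},{"dx":7.5,"dy":21,"dz":0,"wx":0,"wy":0,"wz":0},{"dx":9.5,"dy":27,"dz":0,"wx":0,"wy":0,"wz":-0.5},{"dx":11.5,"dy":33,"dz":0,"wx":0,"wy":0,"wz":-1},{"dx":13.5,"dy":39,"dz":0.5,"wx":0,"wy":0,"wz":-1.6},{"dx":15.5,"dy":45,"dz":1,"wx":0,"wy":0,"wz":-1.6},{"dx":17.5,"dy":50,"dz":1.5,"wx":0,"wy":0,"wz":-1.6},{"dx":18.3,"dy":52.3,"dz":1.7,"wx":0,"wy":0,"wz":-1.6}]'
python3 - <<'E'
from h import *
c,im=snap('wrist','w6')
for n in ['tumbler','long_bay','short_bay','rocker_press','long_barrel']:
    k=arm.mark_of('wrist',n)
    if k: print(n,np.round(k[0]['centre'],4),k[0]['confidence'])
a=rect(c,im,.4909,-.327,-.2325,.062,s=2,hx=145,hy=70)
for x in (126,44,38,-70): cv2.line(a,(0,int(2*(145-x))),(25,int(2*(145-x))),(0,0,255),1)
for y in (21,-21): cv2.line(a,(int(2*(70-y)),0),(int(2*(70-y)),580),(0,0,255),1)
cv2.imwrite('pics/r6.png',np.hstack([a[:,:,::-1],cv2.copyMakeBorder(cv2.resize(im,(500,312)),0,268,0,0,0)])[:,:,::-1] if 0 else np.hstack([a,cv2.copyMakeBorder(cv2.resize(im,(500,312)),0,268,0,0,0)])[:,:,::-1])
go([.4753,-.3233,.0786],-.2325)
E
```

```text
t: 19.65
eef_pos: [0.4744, -0.3253, 0.1571]
ee_rot: [-3.141, 0.003, -0.236]
force: [0.5, 0.6, -5.9]
width: 0.0531
gripper_force: 30.0
tumbler [ 0.4899 -0.3288 -0.0016] 0.71
short_bay [ 0.5714 -0.3445  0.0873] 0.92
long_barrel [ 0.4746 -0.328   0.1685] 0.86
d [0.03 0.15 7.97] w [-0.03  0.07 -0.02] q6 1.59
```

View pics/r6.png

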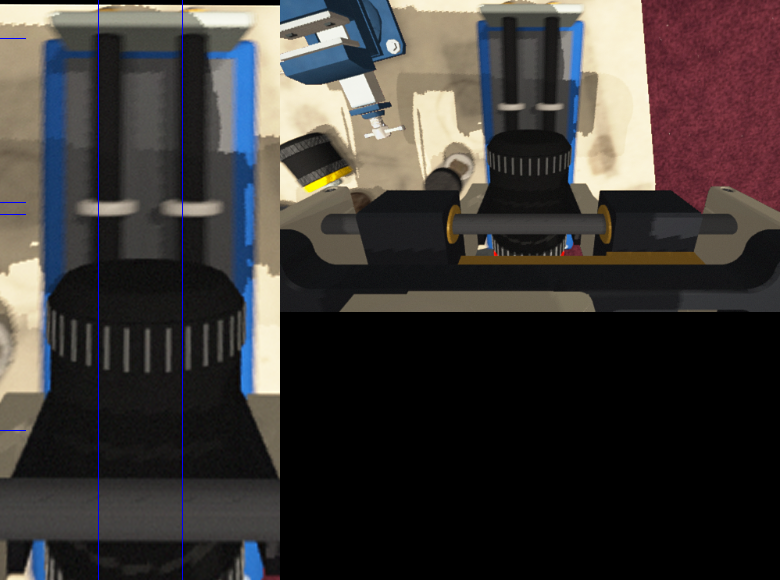

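```bash
cat > meas.py <<'E'
from h import *
s0=arm.get_state(); c,im=snap('wrist'); s=arm.get_state(); print(s0['eef_pos'],s['eef_pos'],np.abs(s['qd']).max())
a=rect(c,im,.4909,-.327,-.2325,.062,s=4,hx=145,hy=70)
g=cv2.cvtColor(a,cv2.COLOR_BGR2GRAY).astype(float)
for x in (115,105,95,85,75,65,55,32,25):
    r=g[4*(145-x)-8:4*(145-x)+8].mean(0); o=[]
    for y in (21,-21):
        j=np.arange(4*(70-y-13),4*(70-y+13)); w=(r[j]<r[j].min()+20); o.append(70-j[w].mean()/4)
    print(x,np.round(o,1),round(np.mean(o),1))
cv2.imwrite('pics/m.png',a)
for y in (21,-21): # collar rows: brightest
    j=4*(70-y); col=g[4*(145-60):4*(145-20),j-8:j+8].mean(1); w=np.clip(col-col.max()*.7,0,None); print('collar x',145-(4*85+(w*np.arange(len(w))).sum()/w.sum())/4)
E
python3 meas.py
python3 - <<'E'
from h import *
for n in ['tumbler','short_bay','long_barrel']:
    k=arm.mark_of('wrist',n)
    if k: print(n,np.round(k[0]['centre'],4),k[0]['confidence'])
E
```

```text
[ 0.47544476 -0.32184591  0.15832769] [ 0.47580947 -0.32174893  0.15864459] 0.006680634443085918
115 [ 18.1 -23.8] -2.8
105 [ 18.2 -23.8] -2.8
95 [ 18.2 -23.8] -2.8
85 [ 18.4 -23.6] -2.6
75 [ 18.4 -23.6] -2.6
65 [ 18.6 -23.6] -2.5
55 [ 18.8 -23.4] -2.3
32 [ 18.8 -23.2] -2.2
25 [ 18.9 -23.2] -2.2
collar x 40.12208542130959
collar x 39.974229998890905
tumbler [ 0.4885 -0.3298 -0.0009] 0.6
short_bay [ 0.5711 -0.3468  0.0894] 0.74
long_barrel [ 0.4769 -0.3209  0.1688] 0.59
```

```bash
python3 - <<'E'
from h import *
go([.4747,-.3251,.0786],-.2355)
E
```

```text
d [-0.08  0.35  8.03] w [-0.01 -0.02  0.21] q6 1.59
```

```bash
python3 -m crank '[{"dx":-0.1,"dy":0.3,"dz":1,"wx":0,"wy":0,"wz":0.2},{"dx":-0.1,"dy":0.35,"dz":2.5,"wx":0,"wy":0,"wz":0.2},{"dx":-0.1,"dy":0.35,"dz":4,"wx":0,"wy":0,"wz":0.2},{"dx":-0.1,"dy":0.35,"dz":5.5,"wx":0,"wy":0,"wz":0.2},{"dx":-0.1,"dy":0.35,"dz":6.5,"wx":0,"wy":0,"wz":0.2},{"dx":-0.1,"dy":0.35,"dz":7,"wx":0,"wy":0,"wz":0.2},{"dx":-0.1,"dy":0.35,"dz":7.3,"wx":0,"wy":0,"wz":0.2},{"dx":-0.1,"dy":0.35,"dz":7.5,"wx":0,"wy":0,"wz":0.2},{"dx":-0.1,"dy":0.35,"dz":7.5,"wx":0,"wy":0,"wz":0.2},{"dx":-0.1,"dy":0.35,"dz":7.5,"wx":0,"wy":0,"wz":0.2}]'
```

```text
t: 21.4
eef_pos: [0.4745, -0.326, 0.0839]
ee_rot: [3.142, -0.001, -0.237]
force: [0.0, -0.2, -4.9]
width: 0.0534
gripper_force: 30.0
```

```bash
python3 -m crank '[{"dx":0,"dy":0,"dz":0.1,"wx":0,"wy":0,"wz":0},{"dx":0,"dy":0,"dz":0.2,"wx":0,"wy":0,"wz":0},{"dx":0,"dy":0,"dz":0.3,"wx":0,"wy":0,"wz":0},{"dx":0,"dy":0,"dz":0.4,"wx":0,"wy":0,"wz":0},{"dx":0,"dy":0,"dz":0.45,"wx":0,"wy":0,"wz":0},{"dx":0,"dy":0,"dz":0.5,"wx":0,"wy":0,"wz":0},{"dx":0,"dy":0,"dz":0.5,"wx":0,"wy":0,"wz":0},{"dx":0,"dy":0,"dz":0.5,"wx":0,"wy":0,"wz":0},{"dx":0,"dy":0,"dz":0.5,"wx":0,"wy":0,"wz":0},{"dx":0,"dy":0,"dz":0.5,"wx":0,"wy":0,"wz":0}]'
```

```text
t: 22.65
eef_pos: [0.4743, -0.3259, 0.0793]
ee_rot: [3.141, -0.0, -0.236]
force: [-2.9, 3.2, 4.9]
width: 0.0535
gripper_force: 30.0
```

```bash
python3 -m crank '[{"dx":0,"dy":0,"dz":0,"wx":0,"wy":0,"wz":0},{"dx":0,"dy":0,"dz":0,"wx":0,"wy":0,"wz":0},{"dx":0,"dy":0,"dz":0,"wx":0,"wy":0,"wz":0},{"dx":0,"dy":0,"dz":-0.3,"wx":0,"wy":0,"wz":0},{"dx":0,"dy":0,"dz":-1,"wx":0,"wy":0,"wz":0},{"dx":0,"dy":0,"dz":-3,"wx":0,"wy":0,"wz":0},{"dx":0,"dy":0,"dz":-6,"wx":0,"wy":0,"wz":0},{"dx":0,"dy":0,"dz":-10,"wx":0,"wy":0,"wz":0},{"dx":0,"dy":0,"dz":-14,"wx":0,"wy":0,"wz":0},{"dx":0,"dy":0,"dz":-16,"wx":0,"wy":0,"wz":0}]' 7
python3 - <<'E'
from h import *
import time
arm.grab_frame('wrist');arm.grab_frame('wrist')
c,im=snap('wrist','w7')
a=rect(c,im,.4903,-.3288,-.2355,.09,s=2,hx=145,hy=70)
for x in (126,44,-16+51,-16-50,-70): cv2.line(a,(0,int(2*(145-x))),(45,int(2*(145-x))),(0,0,255),1)
for y in (28,-28): cv2.line(a,(int(2*(70-y)),0),(int(2*(70-y)),580),(0,0,255),1)
cv2.imwrite('pics/r7.png',np.hstack([a,cv2.copyMakeBorder(cv2.resize(im,(500,312)),0,268,0,0,0)]))
for n in ['tumbler','long_bay','short_bay','long_barrel','rocker_press']:
    k=arm.mark_of('wrist',n)
    if k: print(n,np.round(k[0]['centre'],4),k[0]['confidence'])
m=arm.masks_of('wrist','long_barrel')
if m: print(axis(c,m[0]['pixels'],.0906),axis(c,m[0]['pixels'],.105))
go([.52,-.0385,.20],.2)
E
```

```text
t: 23.9
eef_pos: [0.475, -0.3263, 0.2419]
ee_rot: [3.141, -0.004, -0.236]
force: [0.2, -0.4, -0.5]
width: 0.0699
gripper_force: 0.0
tumbler [ 0.4754 -0.3278  0.0887] 0.27
short_bay [ 0.5736 -0.3458  0.0893] 0.88
rocker_press [ 0.372  -0.2969  0.0994] 0.86
(array([ 0.47384195, -0.32530374]), np.float32(57.0654), np.float32(105.57589), np.float32(-0.23735684)) (array([ 0.47757349, -0.32625977]), np.float32(54.419254), np.float32(100.68027), np.float32(-0.2373569))
d [ -2.25 -29.01   3.77] w [ -0.03   0.09 -25.02] q6 1.6
```

View pics/r7.png

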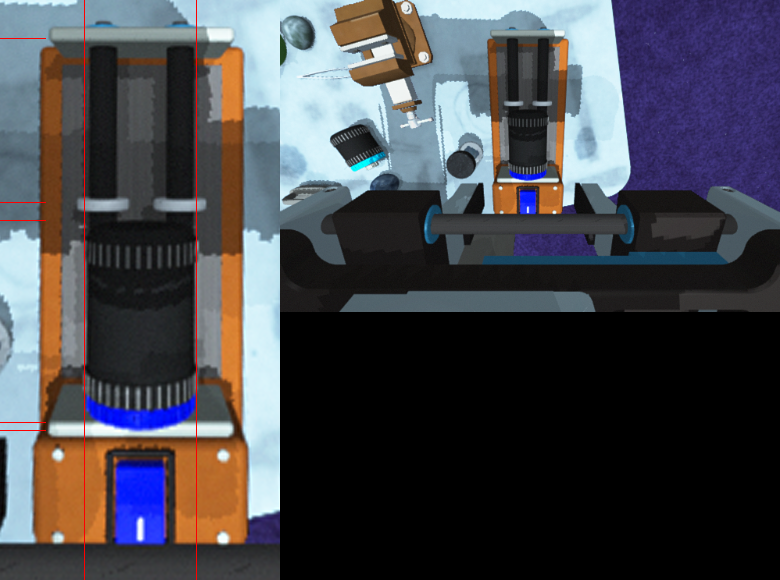

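```bash
python3 -m crank '[{"dx":0,"dy":-3,"dz":0,"wx":0,"wy":0,"wz":-2},{"dx":-0.4,"dy":-7,"dz":0,"wx":0,"wy":0,"wz":-6},{"dx":-0.8,"dy":-12,"dz":0.5,"wx":0,"wy":0,"wz":-10},{"dx":-1.2,"dy":-17,"dz":1,"wx":0,"wy":0,"wz":-15},{"dx":-1.6,"dy":-22,"dz":2,"wx":0,"wy":0,"wz":-20},{"dx":-2,"dy":-26,"dz":3,"wx":0,"wy":0,"wz":-25},{"dx":-2.3,"dy":-28,"dz":3.8,"wx":0,"wy":0,"wz":-25},{"dx":-2.3,"dy":-29,"dz":3.8,"wx":0,"wy":0,"wz":-25},{"dx":-2.3,"dy":-29,"dz":3.8,"wx":0,"wy":0,"wz":-25},{"dx":-2.3,"dy":-29,"dz":3.8,"wx":0,"wy":0,"wz":-25}]' 7.5
python3 - <<'E'
from h import *
arm.grab_frame('wrist')
c,im=snap('wrist','w8')
for n,z in [('short_barrel',.028),('short_barrel',.04),('egg',.025)]:
    m=arm.masks_of('wrist',n)
    if m: print(n,m[0]['confidence'],axis(c,m[0]['pixels'],z))
    k=arm.mark_of('wrist',n)
    if k: print(n,np.round(k[0]['centre'],4),k[0]['confidence'])
b=rect(c,im,.52,-.0385,.2,.04,hx=70,hy=50,s=4)
for x in (37,0,-37): cv2.line(b,(0,4*(70-x)),(400,4*(70-x)),(0,255,0),1)
for y in (28,-28): cv2.line(b,(4*(50-y),0),(4*(50-y),560),(0,255,0),1)
cv2.imwrite('pics/r8.png',b)
go([.52,-.0385,.0155],.2)
E
```

```text
t: 25.6
eef_pos: [0.52, -0.0393, 0.2008]
ee_rot: [3.141, -0.0, 0.199]
force: [0.5, 0.5, -0.2]
width: 0.0751
gripper_force: 0.0
short_barrel 0.61 (array([ 0.55972046, -0.33664813]), np.float32(149.61136), np.float32(180.10732), np.float32(-1.5044543))
short_barrel [ 0.5227 -0.0396  0.029 ] 0.67
short_barrel 0.61 (array([ 0.56118463, -0.3253208 ]), np.float32(144.19572), np.float32(173.5878), np.float32(-1.5044538))
short_barrel [ 0.5227 -0.0396  0.029 ] 0.67
egg 0.63 (array([ 0.44614459, -0.04521293]), np.float32(40.62075), np.float32(48.429672), np.float32(0.19731864))
egg [ 0.4436 -0.0436  0.    ] 0.63
d [ 0.02 -0.03 18.51] w [-0.   -0.   -0.04] q6 1.47
```

View pics/r8.png

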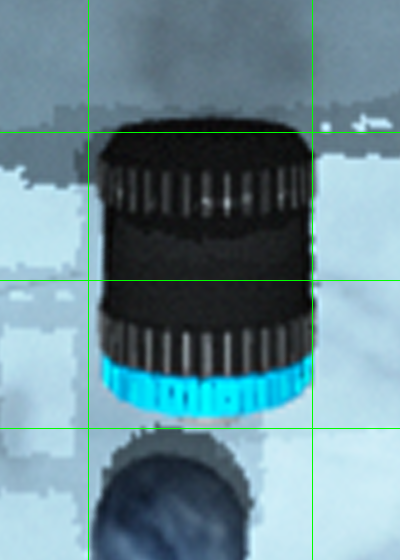

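```bash
python3 -m crank '[{"dx":0.2,"dy":0.15,"dz":3,"wx":0,"wy":0,"wz":0},{"dx":0.2,"dy":0.15,"dz":6,"wx":0,"wy":0,"wz":0},{"dx":0.2,"dy":0.15,"dz":9,"wx":0,"wy":0,"wz":0},{"dx":0.2,"dy":0.15,"dz":12,"wx":0,"wy":0,"wz":0},{"dx":0.2,"dy":0.15,"dz":14,"wx":0,"wy":0,"wz":0},{"dx":0.2,"dy":0.15,"dz":16,"wx":0,"wy":0,"wz":0},{"dx":0.2,"dy":0.15,"dz":17.5,"wx":0,"wy":0,"wz":0},{"dx":0.2,"dy":0.15,"dz":18.4,"wx":0,"wy":0,"wz":0},{"dx":0.2,"dy":0.15,"dz":18.4,"wx":0,"wy":0,"wz":0},{"dx":0.2,"dy":0.15,"dz":18.4,"wx":0,"wy":0,"wz":0}]'
python3 -m crank '[{"dx":0,"dy":0,"dz":0,"wx":0,"wy":0,"wz":0},{"dx":0,"dy":0,"dz":0,"wx":0,"wy":0,"wz":0},{"dx":0,"dy":0,"dz":0,"wx":0,"wy":0,"wz":0},{"dx":0,"dy":0,"dz":0,"wx":0,"wy":0,"wz":0},{"dx":0,"dy":0,"dz":0,"wx":0,"wy":0,"wz":0},{"dx":0,"dy":0,"dz":-1,"wx":0,"wy":0,"wz":0},{"dx":0,"dy":0,"dz":-3,"wx":0,"wy":0,"wz":0},{"dx":0,"dy":0,"dz":-7,"wx":0,"wy":0,"wz":0},{"dx":0,"dy":0,"dz":-12,"wx":0,"wy":0,"wz":0},{"dx":0,"dy":0,"dz":-16,"wx":0,"wy":0,"wz":0}]' 4.5 30
python3 - <<'E'
from h import *
go([.5729,-.3484,.16],-.2355)
E
```

```text
t: 27.25
eef_pos: [0.5226, -0.0396, 0.0171]
ee_rot: [3.142, -0.001, 0.2]
force: [0.4, -0.3, -0.1]
width: 0.0748
gripper_force: 0.0
t: 28.5
eef_pos: [0.5216, -0.0398, 0.1784]
ee_rot: [-3.141, 0.0, 0.2]
force: [0.5, -0.2, -3.6]
width: 0.0536
gripper_force: 32.5
d [-1.09 31.27  1.84] w [-1.000e-02  0.000e+00  2.493e+01] q6 1.47
```

```bash
python3 -m crank '[{"dx":0,"dy":3,"dz":-1,"wx":0,"wy":0,"wz":2},{"dx":-0.2,"dy":7,"dz":-1,"wx":0,"wy":0,"wz":5},{"dx":-0.4,"dy":12,"dz":-1,"wx":0,"wy":0,"wz":10},{"dx":-0.6,"dy":17,"dz":-1,"wx":0,"wy":0,"wz":15},{"dx":-0.8,"dy":22,"dz":-0.5,"wx":0,"wy":0,"wz":20},{"dx":-1,"dy":27,"dz":0,"wx":0,"wy":0,"wz":24},{"dx":-1.1,"dy":30,"dz":1,"wx":0,"wy":0,"wz":25},{"dx":-1.1,"dy":31.2,"dz":2,"wx":0,"wy":0,"wz":25},{"dx":-1.1,"dy":31.2,"dz":3,"wx":0,"wy":0,"wz":25},{"dx":-1.1,"dy":31.2,"dz":3,"wx":0,"wy":0,"wz":25}]'
python3 - <<'E'
from h import *
arm.grab_frame('wrist')
go([.5729,-.3484,.0797],-.2355)
E
```

```text
t: 29.75
eef_pos: [0.5724, -0.3464, 0.1453]
ee_rot: [-3.141, 0.003, -0.236]
force: [0.1, 0.8, -4.2]
width: 0.053
gripper_force: 32.5
d [0.04 0.18 6.66] w [-0.01  0.06 -0.  ] q6 1.59
```

```bash
python3 -m crank '[{"dx":0,"dy":0.1,"dz":1,"wx":0,"wy":0,"wz":0},{"dx":0,"dy":0.1,"dz":2,"wx":0,"wy":0,"wz":0},{"dx":0,"dy":0.1,"dz":3.5,"wx":0,"wy":0,"wz":0},{"dx":0,"dy":0.1,"dz":4.8,"wx":0,"wy":0,"wz":0},{"dx":0,"dy":0.1,"dz":5.5,"wx":0,"wy":0,"wz":0},{"dx":0,"dy":0.1,"dz":5.8,"wx":0,"wy":0,"wz":0},{"dx":0,"dy":0.1,"dz":6,"wx":0,"wy":0,"wz":0},{"dx":0,"dy":0.1,"dz":6.1,"wx":0,"wy":0,"wz":0},{"dx":0,"dy":0.1,"dz":6.1,"wx":0,"wy":0,"wz":0},{"dx":0,"dy":0.1,"dz":6.1,"wx":0,"wy":0,"wz":0}]'
```

```text
t: 31.05
eef_pos: [0.5732, -0.3487, 0.0859]
ee_rot: [3.142, -0.0, -0.237]
force: [-0.6, -0.1, -3.3]
width: 0.0533
gripper_force: 32.5
```

```bash
python3 -m crank '[{"dx":0,"dy":0,"dz":0.1,"wx":0,"wy":0,"wz":0},{"dx":0,"dy":0,"dz":0.2,"wx":0,"wy":0,"wz":0},{"dx":0,"dy":0,"dz":0.3,"wx":0,"wy":0,"wz":0},{"dx":0,"dy":0,"dz":0.4,"wx":0,"wy":0,"wz":0},{"dx":0,"dy":0,"dz":0.5,"wx":0,"wy":0,"wz":0},{"dx":0,"dy":0,"dz":0.5,"wx":0,"wy":0,"wz":0},{"dx":0,"dy":0,"dz":0.5,"wx":0,"wy":0,"wz":0},{"dx":0,"dy":0,"dz":0.5,"wx":0,"wy":0,"wz":0},{"dx":0,"dy":0,"dz":0.5,"wx":0,"wy":0,"wz":0},{"dx":0,"dy":0,"dz":0.5,"wx":0,"wy":0,"wz":0}]'
```

```text
t: 32.3
eef_pos: [0.5731, -0.3486, 0.0806]
ee_rot: [-3.142, -0.0, -0.237]
force: [-0.3, -0.2, -3.3]
width: 0.0533
gripper_force: 32.5
```

Not yet in contact; 1–2 mm more, slowly.

```bash
python3 -m crank '[{"dx":0,"dy":0,"dz":0.03,"wx":0,"wy":0,"wz":0},{"dx":0,"dy":0,"dz":0.06,"wx":0,"wy":0,"wz":0},{"dx":0,"dy":0,"dz":0.09,"wx":0,"wy":0,"wz":0},{"dx":0,"dy":0,"dz":0.12,"wx":0,"wy":0,"wz":0},{"dx":0,"dy":0,"dz":0.15,"wx":0,"wy":0,"wz":0},{"dx":0,"dy":0,"dz":0.15,"wx":0,"wy":0,"wz":0},{"dx":0,"dy":0,"dz":0.15,"wx":0,"wy":0,"wz":0},{"dx":0,"dy":0,"dz":0.15,"wx":0,"wy":0,"wz":0},{"dx":0,"dy":0,"dz":0.15,"wx":0,"wy":0,"wz":0},{"dx":0,"dy":0,"dz":0.15,"wx":0,"wy":0,"wz":0}]'
```

```text
t: 33.55
eef_pos: [0.5731, -0.3487, 0.0795]
ee_rot: [3.141, -0.0, -0.237]
force: [-1.9, 2.4, 4.9]
width: 0.0531
gripper_force: 32.3
```

```bash
python3 -m crank '[{"dx":0,"dy":0,"dz":0,"wx":0,"wy":0,"wz":0},{"dx":0,"dy":0,"dz":0,"wx":0,"wy":0,"wz":0},{"dx":0,"dy":0,"dz":0,"wx":0,"wy":0,"wz":0},{"dx":0,"dy":0,"dz":-0.3,"wx":0,"wy":0,"wz":0},{"dx":0,"dy":0,"dz":-1,"wx":0,"wy":0,"wz":0},{"dx":-1,"dy":0,"dz":-4,"wx":0,"wy":0,"wz":0},{"dx":-3,"dy":0,"dz":-8,"wx":0,"wy":0,"wz":0},{"dx":-6,"dy":0,"dz":-12,"wx":0,"wy":0,"wz":0},{"dx":-9,"dy":0,"dz":-15,"wx":0,"wy":0,"wz":0},{"dx":-9,"dy":0,"dz":-16,"wx":0,"wy":0,"wz":0}]' 7
python3 - <<'E'
from h import *
for _ in range(3): arm.grab_frame('wrist')
c,im=snap('wrist','w9')
a=rect(c,im,.4903,-.3288,-.2355,.09,s=2,hx=145,hy=70)
for x in (126,44,85+37,85-37,-16+50,-16-50,-70): cv2.line(a,(0,int(2*(145-x))),(45,int(2*(145-x))),(0,0,255),1)
for y in (28,-28): cv2.line(a,(int(2*(70-y)),0),(int(2*(70-y)),580),(0,0,255),1)
cv2.imwrite('pics/r9.png',a)
for n in ['tumbler','long_barrel','short_barrel','rocker_press','brush','rocker']:
    k=arm.mark_of('wrist',n)
    if k: print(n,np.round(k[0]['centre'],4),k[0]['confidence'])
    m=arm.masks_of('wrist',n)
    if m: print(n,axis(c,m[0]['pixels'],.0906))
go([.3707,-.2995,.15],-.2355)
E
```

```text
t: 34.8
eef_pos: [0.485, -0.3277, 0.2428]
ee_rot: [3.141, -0.005, -0.237]
force: [1.1, -0.2, 1.0]
width: 0.0701
gripper_force: 0.0
tumbler (array([ 0.50034756, -0.3296723 ]), np.float32(108.884476), np.float32(252.36673), np.float32(-0.22472313))
long_barrel [ 0.4735 -0.3271  0.09  ] 0.74
long_barrel (array([ 0.4733699 , -0.32560153]), np.float32(57.328907), np.float32(105.95141), np.float32(-0.23031478))
short_barrel [ 0.5745 -0.3454  0.0913] 0.8
short_barrel (array([ 0.57162653, -0.34903815]), np.float32(56.525322), np.float32(77.39764), np.float32(-0.23736179))
rocker_press [ 0.3719 -0.298   0.1008] 0.81
rocker_press (array([ 0.39303555, -0.30581503]), np.float32(23.056076), np.float32(28.3947), np.float32(-0.23797184))
brush [ 0.4616  0.0924 -0.0011] 0.94
brush (array([0.48971738, 0.02894006]), np.float32(13.229368), np.float32(67.75651), np.float32(-1.3620138))Traceback (most recent call last):
  File "<stdin>", line 9, in <module>
ValueError: it knows: brush, egg, jar, long_barrel, long_bay, rocker_press, short_barrel, short_bay, tower, tumbler
```

View pics/r9.png

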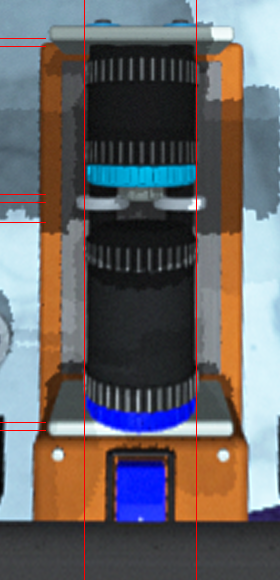

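```bash
python3 - <<'E'
from h import *
go([.370,-.299,.125],-.2355)
E
```

```text
d [-11.9   -0.07  11.38] w [-0.    0.03 -0.06] q6 1.59
```

```bash
python3 -m crank '[{"dx":-2,"dy":0,"dz":0,"wx":0,"wy":0,"wz":0},{"dx":-5,"dy":0,"dz":0,"wx":0,"wy":0,"wz":0},{"dx":-8,"dy":-0.1,"dz":0,"wx":0,"wy":0,"wz":0},{"dx":-10.5,"dy":-0.1,"dz":0,"wx":0,"wy":0,"wz":0},{"dx":-11.9,"dy":-0.1,"dz":1,"wx":0,"wy":0,"wz":0},{"dx":-11.9,"dy":-0.1,"dz":4,"wx":0,"wy":0,"wz":0},{"dx":-11.9,"dy":-0.1,"dz":7,"wx":0,"wy":0,"wz":0},{"dx":-11.9,"dy":-0.1,"dz":10,"wx":0,"wy":0,"wz":0},{"dx":-11.9,"dy":-0.1,"dz":11.3,"wx":0,"wy":0,"wz":0},{"dx":-11.9,"dy":-0.1,"dz":11.3,"wx":0,"wy":0,"wz":0}]' 0
python3 - <<'E'
from h import *
for _ in range(3): arm.grab_frame('wrist')
print(arm.get_state()['force'])
go([.370,-.299,.0935],-.2355)
E
```

```text
t: 36.75
eef_pos: [0.3699, -0.2986, 0.1258]
ee_rot: [3.142, 0.001, -0.236]
force: [0.5, -0.3, -0.3]
width: 0.0007
gripper_force: 0.0
[ 0.54160156  0.28446577 -0.30481271]
d [-0.1   0.02  3.37] w [ 0.02 -0.11 -0.05] q6 1.6
```

```bash
python3 -m crank '[{"dx":0,"dy":0,"dz":0.7,"wx":0,"wy":0,"wz":0},{"dx":0,"dy":0,"dz":1.4,"wx":0,"wy":0,"wz":0},{"dx":0,"dy":0,"dz":1.9,"wx":0,"wy":0,"wz":0},{"dx":0,"dy":0,"dz":2.2,"wx":0,"wy":0,"wz":0},{"dx":0,"dy":0,"dz":2.5,"wx":0,"wy":0,"wz":0},{"dx":0,"dy":0,"dz":2.7,"wx":0,"wy":0,"wz":0},{"dx":0,"dy":0,"dz":2.9,"wx":0,"wy":0,"wz":0},{"dx":0,"dy":0,"dz":3.0,"wx":0,"wy":0,"wz":0},{"dx":0,"dy":0,"dz":3.0,"wx":0,"wy":0,"wz":0},{"dx":0,"dy":0,"dz":3.0,"wx":0,"wy":0,"wz":0}]'
```

```text
t: 38.15
eef_pos: [0.3704, -0.2987, 0.0962]
ee_rot: [3.142, -0.001, -0.237]
force: [-0.2, -0.6, -0.2]
width: 0.0004
gripper_force: 0.0
```

```bash
python3 -m crank '[{"dx":0,"dy":0,"dz":0.05,"wx":0,"wy":0,"wz":0},{"dx":0,"dy":0,"dz":0.1,"wx":0,"wy":0,"wz":0},{"dx":0,"dy":0,"dz":0.15,"wx":0,"wy":0,"wz":0},{"dx":0,"dy":0,"dz":0.2,"wx":0,"wy":0,"wz":0},{"dx":0,"dy":0,"dz":0.25,"wx":0,"wy":0,"wz":0},{"dx":0,"dy":0,"dz":0.28,"wx":0,"wy":0,"wz":0},{"dx":0,"dy":0,"dz":0.28,"wx":0,"wy":0,"wz":0},{"dx":0,"dy":0,"dz":0.28,"wx":0,"wy":0,"wz":0},{"dx":0,"dy":0,"dz":0.28,"wx":0,"wy":0,"wz":0},{"dx":0,"dy":0,"dz":0.28,"wx":0,"wy":0,"wz":0}]'
```

```text
t: 39.4
eef_pos: [0.3699, -0.2986, 0.0941]
ee_rot: [3.141, 0.0, -0.236]
force: [-4.1, 2.1, 11.3]
width: 0.0007
gripper_force: 6.3
```

Stop reached with 11 N: fully on. Retreat and check that the barrels turn.

```bash
python3 -m crank '[{"dx":0,"dy":0,"dz":-1,"wx":0,"wy":0,"wz":0},{"dx":0,"dy":0,"dz":-3,"wx":0,"wy":0,"wz":0},{"dx":0,"dy":0,"dz":-6,"wx":0,"wy":0,"wz":0},{"dx":2,"dy":0,"dz":-10,"wx":0,"wy":0,"wz":0},{"dx":5,"dy":0,"dz":-13,"wx":0,"wy":0,"wz":0},{"dx":8,"dy":0,"dz":-15,"wx":0,"wy":0,"wz":0},{"dx":10,"dy":0,"dz":-15,"wx":0,"wy":0,"wz":0},{"dx":11.5,"dy":0,"dz":-15,"wx":0,"wy":0,"wz":0},{"dx":11.5,"dy":0,"dz":-15,"wx":0,"wy":0,"wz":0},{"dx":11.5,"dy":0,"dz":-15,"wx":0,"wy":0,"wz":0}]'
python3 - <<'E'
from h import *
for _ in range(3): arm.grab_frame('wrist')
p=[]
for i in range(3):
    c,im=snap('wrist'); a=rect(c,im,.4903,-.3288,-.2355,.1,s=2,hx=145,hy=70); p.append(a)
cv2.imwrite('pics/r10.png',np.hstack(p[::2])[:,:,::-1])
for x0,x1 in ((95,120),(50,60),(15,30),(-60,-45)):
    q=[v[int(2*(145-x1)):int(2*(145-x0)),100:180].astype(float) for v in p]
    print(x0,[round(np.abs(q[i+1]-q[i]).mean(),1) for i in range(2)])
q=[v[0:30,0:60].astype(float) for v in p]; print('static',np.abs(q[1]-q[0]).mean())
for n in ['long_barrel','short_barrel','brush']:
    k=arm.mark_of('wrist',n)
    if k: print(n,np.round(k[0]['centre'],4),k[0]['confidence'])
    m=arm.masks_of('wrist',n)
    if m: print(n,axis(c,m[0]['pixels'],.0906))
E
```

```text
t: 40.65
eef_pos: [0.4813, -0.3255, 0.243]
ee_rot: [-3.141, 0.001, -0.237]
force: [0.1, -0.4, -0.9]
width: 0.0007
gripper_force: 0.0
95 [np.float64(13.5), np.float64(15.0)]
50 [np.float64(6.6), np.float64(6.2)]
15 [np.float64(13.8), np.float64(14.7)]
-60 [np.float64(29.0), np.float64(29.8)]
static 1.3635185185185186
long_barrel [ 0.4764 -0.3234  0.0855] 0.64
long_barrel (array([ 0.47315399, -0.32488086]), np.float32(56.572018), np.float32(106.104546), np.float32(-0.2376542))
short_barrel [ 0.5744 -0.3434  0.0909] 0.7
short_barrel (array([ 0.57202838, -0.34913889]), np.float32(56.62198), np.float32(76.59922), np.float32(-0.23841529))
brush [4.606e-01 9.130e-02 3.000e-04] 0.72
brush (array([0.48711798, 0.02785979]), np.float32(16.110447), np.float32(73.40141), np.float32(-1.3463514))
```

View pics/r10.png

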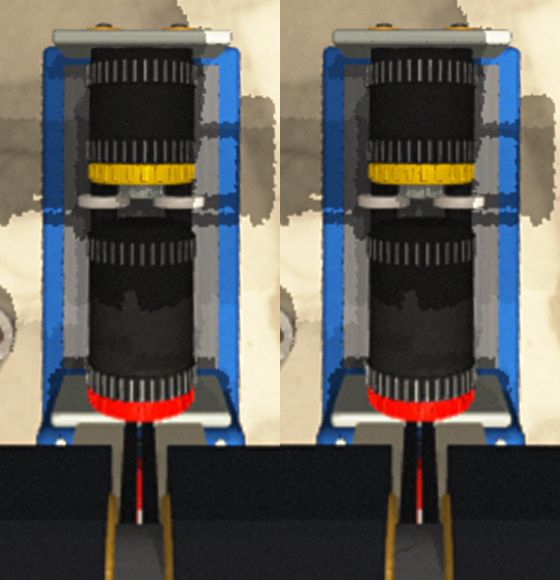

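Both barrels turn in their bays with no visible drift; the brush still stands at (0.461, 0.091).

```bash
python3 -c "
from station import arm
print(arm.job_done())"
```

```text
the job is handed in; nothing more can be done
None
```

The job is handed in: the brush stands on its bristles on the free table, both barrels are turning in their bays in the last pictures, the rocker was pressed to its stop, and I did not touch the tower, egg or jar. The hand-in call returned no verdict, so the judging result is unknown to me.

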